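# Hold a rolling part still over the code scanner

## Task

Pick the tray up by its blue handle, carry it to the scanner and hold it level just above the scanner glass, clear of it and square to it, and bring the loose orange roller from the tray's end and keep it nearly still in the middle of the tray's clear window for at least 9 seconds so that its code can be read from below. Do not touch the roller, let it run off the tray or tip the tray, and leave the other things on the bench alone. The program finishes while still holding the tray there, with the roller all but at rest over the window.

Things in the scene. Friction and masses are not known exactly. Their poses are not given: they have to be found in the camera images.
- tray: Open black tray, 0.30 kg nominal, loose on the stand. Origin: centre of its flat underside; x across, y along (the way the roller rolls), z up. 100 (x) by 280 mm (y). Floor crowned along y, radius 1.6 m: top at z = 10 mm in the middle, 4.4 mm at y = +-134 mm, where yellow end lips rise 8 mm above it. Side rails: 8 mm steel bars centred at x = +-49, z = 40 mm.
- tray_handle (a point): Grasp point in the blue handle, tray frame (-80, 0, 102) mm, axes as the tray's. The handle is an upright plate 16 mm thick (x), 50 mm wide (y), up to z = 122 mm, on a 10 mm base reaching x = -100. Grip it from above, fingers closing along the tray's x. The loaded tray's centre of mass lies about 50 mm to its +x side: grip firmly (80 N or more).
- tray_window (a point): Middle of the clear window on the top face of the tray floor, tray frame (0, 0, 10) mm, axes as the tray's. The window is 100 mm long (y from -50 to +50 mm), between two yellow lines; its middle is the top of the crown, from which the roller runs away either way unless the tilt is corrected all the time.
- roller_center (a point): Centre of the loose roller: 2 orange 60 mm tyres on an axle 86 mm long along tray x; 0.2 kg nominal. Starts at rest at the +y lip (tray y = 115, z = 36 mm; 40 in the middle). Rolls along y: acceleration 0.73 x 9.81 x (y/1.6 m - slope), slope > 0 with +y end high, less 0.73 x tray's acceleration, less a small resistance (0.01-0.03 rad of slope). Over 0.3 m/s it may jump a lip.
- stand: Fixed black tube stand, 100 mm by 210 mm, 60 mm high with two rubber bearers; the tray stands on it at the start. Origin: centre of its footprint on the bench; x, y as the tray's at the start to within a few degrees.
- scanner: Fixed white box 150 mm (x) by 140 mm (y) with a greenish glass on top, 50 mm high overall. Origin: centre of its underside; z up. The tray held square to it has its x parallel to the scanner's x.
- scanner_glass (a point): Centre of the top face of the glass, 50 mm above the bench (glass 110 mm by 100 mm). The tray window's centre is to be held right above it, the tray's underside some 30 to 100 mm above the glass.
- tape_roll: Bystander: blue ring 70 mm across, 20 mm high, loose. Origin: centre of its underside.
- driver: Bystander: screwdriver lying on the bench, loose, under 40 mm high. Origin in its middle, on the underside.
- bin: Bystander: black open bin 110 by 140 by 50 mm, loose. Origin: centre of its underside.
Not all that is in view belongs to the job. Several things look just like the scanner: the one meant starts farthest from the robot's base.

How it is judged:
On the way, in this order (a step that is already met when the one before it is completed fails the run):
1. the tray is lifted off its stand with the roller on it (distance of tray from where it was at the start of the episode above 0.015 m and contact force between tray and stand below 0.05 N and contact force between tray and the fingers above 2 N and height (world z) of tray above 0.07 m), for 0.2 s.
2. the tray is held over the scanner glass, square and level, with the roller kept over the middle of the window for 8 s (horizontal distance between tray_window and scanner_glass below 0.035 m and z of tray_window in the frame of scanner_glass between 0.025 and 0.14 m and angle between the x axis of tray and the x axis of scanner, either way round below 0.2 rad and angle between tray's own z axis and vertical below 0.15 rad and y of roller_center in the frame of tray between -0.025 and 0.025 m and z of roller_center in the frame of tray between 0.03 and 0.05 m and linear speed of roller below 0.12 m/s and contact force between tray and scanner below 0.3 N), for 8 s.
At the end, for the whole second after the job is handed in: Held by the gripper: tray window within 35 mm of straight above the glass, 25 to 140 mm over it, no contact, square within 0.2 rad, level within 0.15 rad; roller within 50 mm of the middle, under 0.1 m/s. Before, this for 8 s (roller within 25 mm, under 0.12 m/s) (horizontal distance between tray_window and scanner_glass below 0.035 m and z of tray_window in the frame of scanner_glass between 0.025 and 0.14 m and angle between the x axis of tray and the x axis of scanner, either way round below 0.2 rad and angle between tray's own z axis and vertical below 0.15 rad and y of roller_center in the frame of tray between -0.05 and 0.05 m and z of roller_center in the frame of tray between 0.03 and 0.05 m and linear speed of roller below 0.1 m/s and contact force between tray and scanner below 0.3 N and contact force between tray and the fingers above 2 N); the arm keeps its last pose, push and grip.
It fails at once if the roller leaves the tray (height (world z) of roller_center below 0.072 m or y of roller_center in the frame of tray above 0.14 m or y of roller_center in the frame of tray below -0.14 m or z of roller_center in the frame of tray above 0.06 m or z of roller_center in the frame of tray below 0.01 m).
It fails at once if the roller is touched by the robot (contact force between roller and the fingers above 0.5 N or contact force between roller and the arm above 0.5 N).
It fails at once if the tray is tipped by more than 0.35 rad (angle between tray's own z axis and vertical above 0.35 rad).
It fails at once if the tray or the robot bangs on the scanner (contact force between any of tray, the arm, the fingers and scanner above 5 N).
It fails at once if the tape roll, screwdriver or bin is pushed about (distance of any of tape_roll, driver, bin from where it was at the start of the episode above 0.03 m).
It also fails if it takes over 72 s, if anything falls off the work surface, if the arm or the gripper's body presses on something with over 40 N, if the wrist force passes 120 N, or if a joint passes its speed limit or range.

## Robot

A 7-joint arm with a two-finger parallel gripper is mounted at the origin on the work surface. World frame = base frame: x ahead of the robot, y to its left, z up, the work surface at z = 0. Lengths are in m, angles in rad, forces in N, time in s.
With the tool pointing down it reaches from about 0.4 to 0.85 m from the base axis. Payload 10.4 kg.
Tool frame: the origin (TCP) lies at the very end of the fingers, on their centre line; the grasp point (between the pads) lies 19 mm behind it; z points along the fingers, y is the line along which they close (so a half turn about z gives the same grasp; the last joint's range is limited). The gripper opens to 87 mm and grips with 3 to 60 N. Pads are 19 mm wide; open, the fingers measure 117 mm over their backs; the gripper's body (75 mm by 190 mm) begins 51 mm behind the grasp point.
Start: joints at [-1.127, 0.332, -0.065, 1.46, 0.022, 1.35, -0.088], TCP at [0.281, 0.558, 0.223] pointing down, gripper open.
Joint ranges: [-2.6, 2.6], [-0.5, 2.12], [-1.47, 1.34], [0.16, 2.42], [-1.27, 4.41], [0.06, 2.06], [-2.6, 2.6]. Speed limits (rad/s): [2.22, 2.22, 2.79, 2.79, 3.14, 3.14, 3.14].

## Interface

Orientations are given as a unit quaternion [x, y, z, w].
In Python, from bench import * gives the robot as it stands.
- The arm moves only by the tool carry_out, never from a script. Its argument "deltas" is a list of rows, each an object with "hand": the finger opening in mm, from 0 to 87; "dp": the shift along the tool's x, y, z each as a share of 250 mm, from -1 to 1, a list of three; "spin": the turn about the tool's z as a share of pi rad, from -1 to 1. In form: [{"hand": hand, "dp": [dx, dy, dz], "spin": spin}, ...]. A call has 1 to 20 rows; each row is the pose to reach, as a shift and turn from the pose commanded when the call began, along the tool's axes at that moment, turning the shorter way round; what a row does not reach only later rows make up. A row lasts 1/10 s, in which the tool goes at most 50 mm and 8.59 degrees, less where a joint would pass 70% of its speed; a pose out of reach is approached as far as the arm can. A call with a number of a shift or a turn outside -1 to 1 is refused whole. A call with a gripper value outside its range is refused whole. The fingers move at their own pace and stop on an object; "force" is the grip in N (left out, the last holds). Time passes only in rows, so rows that repeat a pose let the fingers close. It gives the time, the measured TCP pose, the force, the opening and the grip force at its end, in the units of the state.
- read_state(): the state, without advancing time (a new reading comes with each control period).
- camera(name): name is "scene" or "side" or "wrist"; returns the picture (400x640x3 uint8, red, green, blue); there is no depth.
- get_calibration(name): a dict with "fx", "fy", "cx", "cy" (pixels), "R" (3x3) and "t" (3): a world point X has camera coordinates R X + t; the wrist camera has in their place "mount" (4x4, takes a point from camera to tool coordinates, whose origin is the TCP and whose axes are the flange's). Camera axes: x right, y down, z forward; pixel columns grow to the right and rows downward; lengths in m; the calibration is good to about 2 mm. A picture is of the moment at which its call begins: read the wrist's pose just before it. get_calibration takes no time and is no camera call.
- close_job(): hands the job in; it is judged then, once.
The state is a dict: "time": time; "joint_positions": joint angles; "joint_vel": joint speeds; "joint_torque": joint torques, N m; "ee_pos": TCP position; "eef_rot": TCP orientation; "ft_force": force on the tool from outside, world axes, zero at the start; "torque": the same for the moment, N m; "width": finger opening in m; "grip_force": force on a finger pad.
Only numpy, scipy, OpenCV 4.12 (cv2) and the standard library are available. Lean on these libraries where they do the work, as an engineer would, in place of code of your own. Each camera call takes 0.05 s, during which the arm holds its last target. There are 200 camera calls.

## Working session

There is one attempt and no reset: what is moved stays moved. The work goes in short steps, Python scripts to look and compute and a tool call to move; the robot and the scene stay as the last step left them, time stands still between calls to the robot, and variables do not carry over. Pictures are saved under pics/ and viewed, at most 10 in all, crops included, and the job is handed in when it is done.

Besides the shell and the picture viewer there is one more tool, called as name(argument=value, ...) on one line, values as JSON. carry_out: Moves the arm, as the interface text tells. Its arguments: {"type":"object","properties":{"deltas":{"type":"array","items":{"type":"object","properties":{"hand":{"type":"number"},"dp":{"type":"array","items":{"type":"number","minimum":-1,"maximum":1}},"spin":{"type":"number","minimum":-1,"maximum":1}}}},"force":{"type":"number"}},"required":["deltas"]}

```bash
mkdir -p pics; ls; python3 - <<'E'
from bench import *
import cv2,numpy as np
s=read_state();print(s)
a=camera("scene");b=camera("side")
np.set_printoptions(precision=4,suppress=True)
for n in("scene","side","wrist"):print(n,get_calibration(n))
cv2.imwrite("pics/scene0.png",a[:,:,::-1]);cv2.imwrite("pics/side0.png",b[:,:,::-1])
E
```

```text
pics
{'time': 0.0, 'joint_positions': array([-1.12660509,  0.33290468, -0.06470234,  1.46094838,  0.02160476,
        1.3498747 , -0.08846815]), 'joint_vel': array([-0.00088804,  0.0001615 ,  0.00078542,  0.00297484,  0.00038326,
       -0.00118438,  0.00065784]), 'joint_torque': array([ 9.77968048e-04, -6.23277497e+01,  2.49417935e-02, -3.89898348e+01,
       -6.13776804e-02,  3.97927570e-02,  1.28349393e-04]), 'ee_pos': array([0.2810968 , 0.55779012, 0.22173008]), 'eef_rot': array([ 2.31254985e-01,  9.72892910e-01, -7.07382024e-04, -1.32587261e-04]), 'ft_force': array([-0.42869044, -0.09151171, -0.05005758]), 'torque': array([0.01765217, 0.00178102, 0.00735264]), 'grip_force': 0.0, 'width': 0.0869774218317589}
scene {'fx': 457.3229860815019, 'fy': 457.3229860815019, 'cx': 323.6748856429653, 'cy': 204.4737728420933, 'R': array([[ 0.4634,  0.8861, -0.0097],
       [ 0.4671, -0.2536, -0.8471],
       [-0.753 ,  0.388 , -0.5314]]), 't': array([-0.1921, -0.1447,  1.7989])}
side {'fx': 466.5300833554572, 'fy': 466.5300833554572, 'cx': 325.98138211735755, 'cy': 208.7187421362642, 'R': array([[ 0.9465, -0.3228,  0.0036],
       [-0.2055, -0.6109, -0.7646],
       [ 0.249 ,  0.7229, -0.6445]]), 't': array([-0.4678,  0.1526,  1.2708])}
wrist {'fx': 359.30340174568323, 'fy': 359.30340174568323, 'cx': 319.33344002130826, 'cy': 202.80299132696217, 'mount': array([[ 0.0001, -0.9638, -0.2665,  0.0744],
       [ 1.    , -0.    ,  0.0005,  0.0016],
       [-0.0005, -0.2665,  0.9638, -0.1629],
       [ 0.    ,  0.    ,  0.    ,  1.    ]])}
```

View pics/scene0.png

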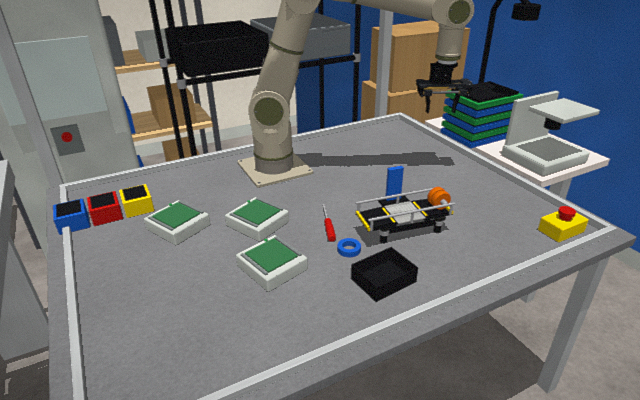

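View pics/side0.png

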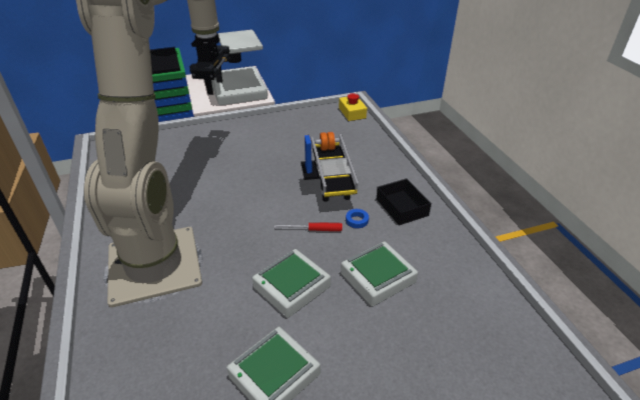

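Scene view: three scanner look-alikes at (177,221), (257,217) and (272,261) (side view: (274,367), (291,282) and (378,270)). The tray with its blue handle is at (396,181) and the roller at (438,198). The screwdriver, tape roll and bin lie between the tray and the scanners.

```bash
cat > h.py <<'E'
from bench import *
import cv2,numpy as np
from scipy.spatial.transform import Rotation as Rot
np.set_printoptions(precision=4,suppress=True)
def cal(n):
    c=get_calibration(n);K=np.array([[c['fx'],0,c['cx']],[0,c['fy'],c['cy']],[0,0,1]])
    if n=='wrist':
        s=read_state();T=np.eye(4);T[:3,:3]=Rot.from_quat(s['eef_rot']).as_matrix();T[:3,3]=s['ee_pos']
        M=np.linalg.inv(T@c['mount']);return K,M[:3,:3],M[:3,3]
    return K,np.array(c['R']),np.array(c['t'])
def unproj(C,uv,z):
    K,R,t=C;uv=np.atleast_2d(uv).astype(float)
    d=(np.linalg.inv(K)@np.c_[uv,np.ones(len(uv))].T).T@R;o=-R.T@t
    return o+d*((z-o[2])/d[:,2])[:,None]
def proj(C,X):
    K,R,t=C;p=(np.atleast_2d(X)@R.T+t)@K.T;return p[:,:2]/p[:,2:]
def tri(C1,p1,C2,p2):
    P=[C[0]@np.c_[C[1],C[2]] for C in(C1,C2)]
    X=cv2.triangulatePoints(P[0],P[1],np.float64(p1).reshape(2,1),np.float64(p2).reshape(2,1));return (X[:3]/X[3]).ravel()
def blobs(img,lo,hi,minA=40):
    m=cv2.inRange(cv2.cvtColor(img,cv2.COLOR_RGB2HSV),lo,hi)
    n,l,st,ce=cv2.connectedComponentsWithStats(m);return [(ce[i],st[i],l==i) for i in range(1,n) if st[i][4]>minA]
E
python3 - <<'E'
from h import *
I={n:cv2.imread(f"pics/{n}0.png")[:,:,::-1].copy() for n in("scene","side")}
for n in I:
    C=cal(n)
    print(n)
    for c,st,m in blobs(I[n],(60,80,40),(90,255,255),300):
        pts=np.argwhere(m)[:,::-1]; X=unproj(C,pts,.05)[:,:2]
        r=cv2.minAreaRect(np.float32(X*1000)); print(' green',c,st[4],X.mean(0),r)
    for nm,lo,hi in(('blue',(105,120,60),(125,255,255)),('orange',(5,180,120),(16,255,255)),('yellow',(20,150,120),(32,255,255)),('red',(0,180,80),(4,255,255))):
        for c,st,m in blobs(I[n],lo,hi,30):
            if st[4]<3000: print(' ',nm,c,st)
E
python3 -c "
import cv2
a=cv2.imread('pics/scene0.png')[150:290,320:480];b=cv2.imread('pics/side0.png')[110:250,270:430]
cv2.imwrite('pics/crop1.png',cv2.resize(cv2.hconcat([a,b]),(800,350),interpolation=cv2.INTER_CUBIC))"
```

```text
scene
 green [488.7704 101.2639] 466 [-0.0604  1.1763] ((-94.30084228515625, 1223.077392578125), (361.1393737792969, 190.31581115722656), 89.8349380493164)
 green [477.603  116.5923] 466 [0.067  0.9802] ((66.36894226074219, 980.406982421875), (307.58612060546875, 218.1587371826172), 47.35898971557617)
 green [474.2035 131.4545] 462 [0.1893 0.845 ] ((187.50286865234375, 849.881591796875), (278.3959655761719, 201.8004913330078), 48.02677536010742)
 green [256.429  211.2177] 620 [ 0.3377 -0.1984] ((329.5820617675781, -201.59713745117188), (126.94806671142578, 101.84844970703125), 25.19956398010254)
 green [175.5531 214.5578] 640 [ 0.2351 -0.4279] ((226.36268615722656, -431.03729248046875), (127.54434967041016, 102.55477142333984), 25.919612884521484)
 green [270.9472 254.4192] 928 [ 0.5628 -0.2403] ((554.5885620117188, -241.21051025390625), (124.4294204711914, 101.19437408447266), 14.846356391906738)
  blue [341.2645  17.1592] [323   0  33  59 760]
  blue [477.096  39.041] [ 463    0   33   84 1416]
  blue [365.5736  45.471 ] [ 357    5   23  116 1053]
  blue [404.7376  18.3267] [393  1
[... 1608 characters left out ...]
 2082]
  blue [169.502   84.1943] [153  78  34  13 247]
  blue [172.1463 100.7114] [155  94  35  13 246]
  blue [175.1392 115.7113] [158 110  35  12 194]
  blue [307.8525 153.9585] [305 135   7  39 217]
  blue [356.8343 217.8765] [346 209  23  19 332]
  blue [599.739  265.2203] [557 224  83  82 590]
  blue [627.1374 366.1107] [612 357  28  18 262]
  orange [327.2857 138.6599] [321 133  14  13 147]
  yellow [354.3025 108.7703] [340  97  27  24 357]
  yellow [336.2353 176.    ] [325 175  23   3  34]
  yellow [340.0962 192.2788] [325 190  32   6 104]
  yellow [511.0185 235.0926] [496 230  31  11 162]
  red [352.7681  98.0435] [348  94  11  10  69]
  red [325.4043 226.5957] [309 223  33   8 230]
```

View pics/crop1.png

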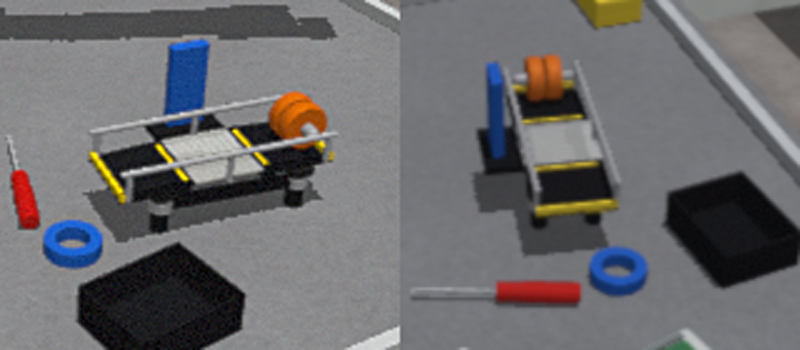

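```bash
python3 - <<'E'
from h import *
a,b=cal('scene'),cal('side')
H=tri(a,(394.24,180.1),b,(307.85,153.96));Ro=tri(a,(438,195.3),b,(327.3,138.66))
print('handle',H,'roller',Ro)
I={n:cv2.imread(f"pics/{n}0.png")[:,:,::-1].copy() for n in("scene","side")}
print(Ro-H, 'yaw',np.degrees(np.arctan2(*(Ro-H)[1::-1])-np.arctan2(115,80)))
# refine: fit x,y,z,yaw from contour extents of handle/yellow lips/roller via least squares
from scipy.optimize import least_squares
def box(cx,cy,cz,hx,hy,hz):
    return np.array([[cx+i*hx,cy+j*hy,cz+k*hz] for i in(-1,1) for j in(-1,1) for k in(-1,1)])
hb=box(-80,0,69,8,25,53)/1000
def ext(P):return np.r_[P.min(0),P.max(0)]
obs={'scene':np.array([386,166,404,196]),'side':np.array([305,135,312,174])}
lip=np.array([[-50,-137,10.],[50,-137,10]])/1000
def res(p):
    Rz=Rot.from_euler('z',p[3]).as_matrix();out=[]
    for n,C in(('scene',a),('side',b)):
        e=ext(proj(C,hb@Rz.T+p[:3])); out+=list((e-obs[n])[[0,1,2]])
        r=proj(C,Rz@np.array([0,.115,.036])+p[:3]).ravel();out+=list(r-[(438,196),(327.3,139)][n=='side'])
        l=proj(C,lip@Rz.T+p[:3]).mean(0);out+=list(l-[(362.9,220.3),(340.5,193)][n=='side'])
    return np.array(out)
s=least_squares(res,[.55,.23,.062,0.]);print(s.x,np.degrees(s.x[3]));print(s.fun)
Rz=Rot.from_euler('z',s.x[3]).as_matrix();print('grasp',Rz@[-.08,0,.102]+s.x[:3])
st=read_state();M=Rot.from_quat(st['eef_rot']).as_matrix();print(M,st['time'])
E
```

```text
handle [0.5019 0.2028 0.1311] roller [0.6014 0.3009 0.105 ]
[ 0.0995  0.0981 -0.0262] yaw -10.589246587385174
[ 0.5835  0.1909  0.0592 -0.1622] -9.29144391199606
[-1.0689 -1.1547  0.173   0.7788  1.5762  0.1744 -0.5206 -0.7894 -0.7119
  0.1718 -0.0985  1.8349  0.6057 -0.749 ]
grasp [0.5046 0.2038 0.1612]
[[-0.893   0.45   -0.0005]
 [ 0.45    0.893  -0.0011]
 [-0.0001 -0.0012 -1.    ]] 0.1
```

Scanner candidates by distance from the base: (257,217) 0.39 m, (177,221) 0.48 m, (272,261) 0.61 m. I choose (272,261), at about (0.557, -0.239) with its x axis at +14.9°. The crop shows the tray's blue handle on the robot's side and the roller at the far (+y) lip.

carry_out(deltas=[{"hand": 87, "dp": [-0.1, -0.06, 0], "spin": 0.04}, {"hand": 87, "dp": [-0.25, -0.15, 0], "spin": 0.08}, {"hand": 87, "dp": [-0.4, -0.24, 0], "spin": 0.12}, {"hand": 87, "dp": [-0.55, -0.33, 0], "spin": 0.16}, {"hand": 87, "dp": [-0.66, -0.39, 0], "spin": 0.2}, {"hand": 87, "dp": [-0.72, -0.43, 0], "spin": 0.24}, {"hand": 87, "dp": [-0.72, -0.43, 0], "spin": 0.28}, {"hand": 87, "dp": [-0.72, -0.43, 0], "spin": 0.32}, {"hand": 87, "dp": [-0.72, -0.43, 0], "spin": 0.36}, {"hand": 87, "dp": [-0.72, -0.43, 0], "spin": 0.39}, {"hand": 87, "dp": [-0.72, -0.43, 0], "spin": 0.404}, {"hand": 87, "dp": [-0.72, -0.43, 0], "spin": 0.404}], force=60)

```text
time: 1.3
ee_pos: [0.3935, 0.381, 0.2223]
eef_rot: [0.763, 0.646, -0.0, 0.0]
ft_force: [-0.1, 0.5, 0.6]
width: 0.087
grip_force: 0.0
```

```bash
cat >> h.py <<'E'
def ee():
    s=read_state();M=Rot.from_quat(s['eef_rot']).as_matrix();return s,s['ee_pos'],M
E
python3 - <<'E'
from h import *
s,p,M=ee();print(s['time'],p,M,s['joint_positions']);print((np.array([.505,.203,.222])-p)@M/.25)
E
```

```text
1.3 [0.3935 0.381  0.2223] [[ 0.165   0.9863 -0.0004]
 [ 0.9863 -0.165  -0.0004]
 [-0.0005 -0.0003 -1.    ]] [-0.9946  0.1589  0.1587  1.6774 -0.0259  1.3079 -0.9969]
[-0.6287  0.5576  0.0011]
```

carry_out(deltas=[{"hand": 87, "dp": [-0.1, 0.09, 0], "spin": 0}, {"hand": 87, "dp": [-0.24, 0.21, 0], "spin": 0}, {"hand": 87, "dp": [-0.38, 0.33, 0], "spin": 0}, {"hand": 87, "dp": [-0.5, 0.45, 0], "spin": 0}, {"hand": 87, "dp": [-0.6, 0.53, 0], "spin": 0}, {"hand": 87, "dp": [-0.63, 0.56, 0], "spin": 0}, {"hand": 87, "dp": [-0.63, 0.56, 0], "spin": 0}, {"hand": 87, "dp": [-0.63, 0.56, 0], "spin": 0}])

```text
time: 2.1
ee_pos: [0.5051, 0.2042, 0.2223]
eef_rot: [0.762, 0.647, -0.0, -0.0]
ft_force: [-0.4, -0.4, 0.4]
width: 0.0871
grip_force: 0.0
```

```bash
python3 - <<'E'
from h import *
s,p,M=ee();C=cal('wrist');print(p)
I=camera('wrist')
Rz=Rot.from_euler('z',-0.1622).as_matrix();T=np.array([.5835,.1909,.06])
for X in([-.08,0,.122],[-.08,-.025,.122],[-.08,.025,.122],[0,.115,.036],[-.049,-.13,.044],[.049,-.13,.044],[.049,.13,.044]):
    q=proj(C,Rz@X+T)[0];cv2.circle(I,tuple(int(round(v)) for v in q),3,(255,0,255),1);print(X,q)
cv2.imwrite('pics/w1.png',I[:,:,::-1])
E
```

```text
[0.5051 0.2042 0.2223]
[-0.08, 0, 0.122] [320.1399 233.6458]
[-0.08, -0.025, 0.122] [320.1471 271.6165]
[-0.08, 0.025, 0.122] [320.1323 193.2629]
[0, 0.115, 0.036] [427.1466  48.4395]
[-0.049, -0.13, 0.044] [354.2601 338.5883]
[0.049, -0.13, 0.044] [462.4123 338.5834]
[0.049, 0.13, 0.044] [500.713   24.0516]
```

View pics/w1.png

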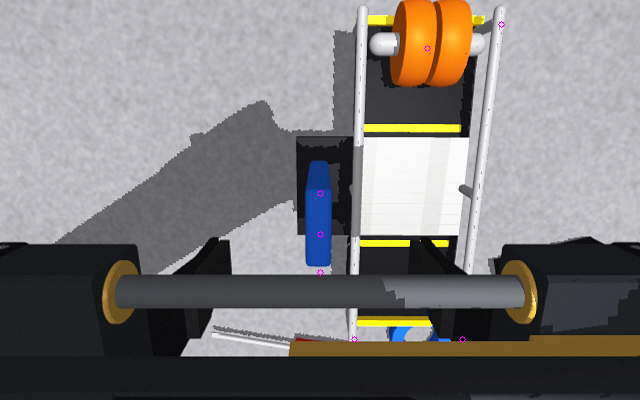

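The wrist view shows the handle top at (318, 193–266), lined up with the tool, and the roller at (430,43) against the +y lip. The window is at about (410,185). Descending.

carry_out(deltas=[{"hand": 87, "dp": [0.005, -0.004, 0.06], "spin": 0}, {"hand": 87, "dp": [0.01, -0.004, 0.14], "spin": 0}, {"hand": 87, "dp": [0.01, -0.004, 0.22], "spin": 0}, {"hand": 87, "dp": [0.01, -0.004, 0.28], "spin": 0}, {"hand": 87, "dp": [0.01, -0.004, 0.31], "spin": 0}, {"hand": 87, "dp": [0.01, -0.004, 0.317], "spin": 0}, {"hand": 60, "dp": [0.01, -0.004, 0.317], "spin": 0}, {"hand": 40, "dp": [0.01, -0.004, 0.317], "spin": 0}, {"hand": 25, "dp": [0.01, -0.004, 0.317], "spin": 0}, {"hand": 15, "dp": [0.01, -0.004, 0.317], "spin": 0}, {"hand": 5, "dp": [0.01, -0.004, 0.317], "spin": 0}, {"hand": 0, "dp": [0.01, -0.004, 0.317], "spin": 0}, {"hand": 0, "dp": [0.01, -0.004, 0.317], "spin": 0}, {"hand": 0, "dp": [0.01, -0.004, 0.317], "spin": 0}, {"hand": 0, "dp": [0.01, -0.004, 0.317], "spin": 0}, {"hand": 0, "dp": [0.01, -0.004, 0.317], "spin": 0}], force=100)

```text
time: 3.75
ee_pos: [0.5051, 0.2054, 0.1433]
eef_rot: [0.763, 0.646, -0.0, -0.0]
ft_force: [0.8, 0.2, 0.3]
width: 0.0154
grip_force: 60.0
```

carry_out(deltas=[{"hand": 0, "dp": [0, 0, -0.005], "spin": 0}, {"hand": 0, "dp": [0, 0, -0.02], "spin": 0}, {"hand": 0, "dp": [0, 0, -0.04], "spin": 0}, {"hand": 0, "dp": [0, 0, -0.07], "spin": 0}, {"hand": 0, "dp": [0, 0, -0.1], "spin": 0}, {"hand": 0, "dp": [0, 0, -0.13], "spin": 0}, {"hand": 0, "dp": [0, 0, -0.16], "spin": 0}, {"hand": 0, "dp": [0, 0, -0.19], "spin": 0}, {"hand": 0, "dp": [0, 0, -0.215], "spin": 0}, {"hand": 0, "dp": [0, 0, -0.23], "spin": 0}, {"hand": 0, "dp": [0, 0, -0.24], "spin": 0}, {"hand": 0, "dp": [0, 0, -0.24], "spin": 0}])

```text
time: 4.95
ee_pos: [0.5053, 0.2055, 0.2035]
eef_rot: [0.763, 0.646, 0.0, -0.0]
ft_force: [0.4, 0.9, -4.8]
width: 0.0159
grip_force: 60.0
```

```bash
cat >> h.py <<'E'
def roller():
    s,p,M=ee();I=camera('wrist')
    B=blobs(I,(5,180,90),(16,255,255),100)
    return s,p,M,I,(max(B,key=lambda b:b[1][4]) if B else None)
E
python3 - <<'E'
from h import *
s,p,M,I,b=roller();print(s['time'],p,M,s['ft_force'],s['grip_force'],s['width'],b and b[:2],s['joint_positions'])
cv2.imwrite('pics/w2.png',I[:,:,::-1])
E
```

```text
4.95 [0.5053 0.2055 0.2035] [[ 0.1644  0.9864  0.0002]
 [ 0.9864 -0.1644  0.0003]
 [ 0.0003  0.0002 -1.    ]] [ 0.4282  0.8635 -4.8032] 60.01360695809126 0.015904879288599197 (array([470.7318,  48.8351]), array([ 415,    0,  124,   82, 6181], dtype=int32)) [-0.7543  0.1656  0.3186  1.7174 -0.0543  1.2669 -0.5887]
```

View pics/w2.png

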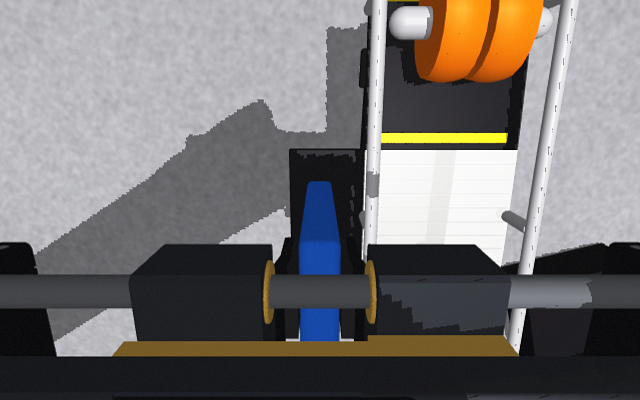

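```bash
cat >> h.py <<'E'
# tray->tool: tool x=tray y, tool y=tray x, tool z=-tray z ; tcp at tray (-80,0,83)mm (+grasp offset)
def tray2world(X,p,M,off=(0,0,0)):
    d=np.atleast_2d(X)-np.array([-.08,0,.083])-np.array(off)
    return p+np.c_[d[:,1],d[:,0],-d[:,2]]@M.T
E
python3 - <<'E'
from h import *
s,p,M=ee();C=cal('wrist')
P=np.array([[-.049,.05,.0092],[.049,.05,.0092],[0,.115,.036],[0,.06,.039],[0,0,.04],[0,0,.07],[0,-.03,.07],[-.049,.05,.044],[.049,.05,.044],[-.08,.025,.122]])
for a,b in zip(P,proj(C,tray2world(P,p,M))):print(a*1000,b)
for y in(115,90,60,30,0):
    t=np.linspace(0,2*np.pi,40);c=np.concatenate([np.c_[np.full(40,x),y+30*np.cos(t),40-y*y/3200+30*np.sin(t)] for x in(-22,0,22)])/1000
    q=proj(C,tray2world(c,p,M));print(y,'rows',q[:,1].min(),q[:,1].max(),'cols',q[:,0].min(),q[:,0].max())
I=cv2.imread('pics/w2.png');h=cv2.cvtColor(I,cv2.COLOR_BGR2HSV)
m=cv2.inRange(h,(25,150,120),(33,255,255));ys,xs=np.where(m)
k=ys>100;print('yl',xs[k].min(),xs[k].max(),[ (x,ys[k&(xs==x)].mean()) for x in(390,440,490)])
E
```

```text
[-49.   50.    9.2] [368.2427 143.1056]
[49.  50.   9.2] [518.2269 143.1304]
[  0. 115.  36.] [471.1243  25.6009]
[ 0. 60. 39.] [462.3366 130.9008]
[ 0.  0. 40.] [452.4919 231.4188]
[ 0.  0. 70.] [472.7944 250.9342]
[  0. -30.  70.] [466.5787 301.5959]
[-49.  50.  44.] [376.3762 149.7021]
[49. 50. 44.] [551.3618 149.7319]
[-80.  25. 122.] [321.8389 243.7308]
115 rows -42.395025069072034 84.78782455778921 cols 414.9009441065375 548.0034736039843
90 rows 13.1955184983937 130.84639061206036 cols 412.7400904315813 540.9874564869244
60 rows 74.8054045106371 183.91178268797043 cols 410.0789385185947 532.5037232624699
30 rows 130.98824322020042 234.33874135202151 cols 407.36629929312807 524.0291079446582
0 rows 182.04241374876034 281.8047227835819 cols 404.6244021062711 515.6357285479246
yl 381 507 [(390, np.float64(137.5)), (440, np.float64(137.5)), (490, np.float64(137.5))]
```

The tray is lifted and level in the wrist view (yellow line flat at row 137), with the roller still at the lip at (475,40). The wrist camera sees the roller well. I'll carry it gently to a run-up point, turning it square to the scanner.

carry_out(deltas=[{"hand": 0, "dp": [-0.018, -0.004, 0], "spin": -0.003}, {"hand": 0, "dp": [-0.06, -0.014, 0], "spin": -0.009}, {"hand": 0, "dp": [-0.12, -0.03, 0], "spin": -0.018}, {"hand": 0, "dp": [-0.194, -0.047, 0], "spin": -0.029}, {"hand": 0, "dp": [-0.27, -0.066, 0], "spin": -0.04}, {"hand": 0, "dp": [-0.35, -0.086, 0], "spin": -0.053}, {"hand": 0, "dp": [-0.43, -0.104, 0], "spin": -0.064}, {"hand": 0, "dp": [-0.506, -0.123, 0], "spin": -0.076}, {"hand": 0, "dp": [-0.583, -0.142, 0], "spin": -0.087}, {"hand": 0, "dp": [-0.66, -0.16, 0], "spin": -0.099}, {"hand": 0, "dp": [-0.735, -0.179, 0], "spin": -0.11}, {"hand": 0, "dp": [-0.8, -0.194, 0], "spin": -0.119}, {"hand": 0, "dp": [-0.845, -0.205, 0], "spin": -0.126}, {"hand": 0, "dp": [-0.875, -0.212, 0], "spin": -0.131}, {"hand": 0, "dp": [-0.895, -0.218, 0], "spin": -0.134}, {"hand": 0, "dp": [-0.904, -0.22, 0], "spin": -0.1355}, {"hand": 0, "dp": [-0.904, -0.22, 0], "spin": -0.1355}, {"hand": 0, "dp": [-0.904, -0.22, 0], "spin": -0.1355}])

```text
time: 6.8
ee_pos: [0.414, -0.0081, 0.2033]
eef_rot: [0.609, 0.793, 0.0, 0.0]
ft_force: [-1.0, -0.2, -5.8]
width: 0.0154
grip_force: 60.0
```

```bash
cat >> h.py <<'E'
def meas(show=0):
    s,p,M,I,b=roller();C=cal('wrist')
    if b is None:return s,p,M,I,None
    ys=np.arange(-40,118,1.);t=np.linspace(0,2*np.pi,60);tab=[]
    # orange tyres half-width fitted ~22 mm
    for y in ys:
        c=np.concatenate([np.c_[np.full(60,x),y+30*np.cos(t),40-y*y/3200+30*np.sin(t)] for x in(-22,22)])/1000
        q=proj(C,tray2world(c,p,M))[:,1];tab.append((q.min(),q.max()))
    tab=np.array(tab);r0=b[1][1];r1=r0+b[1][3];out=[]
    if r0>2:out.append(np.interp(r0,tab[::-1,0],ys[::-1]))
    if r1<240:out.append(np.interp(r1,tab[::-1,1],ys[::-1]))
    return s,p,M,I,(s['time'],p,np.round(out,1),b[1])
E
python3 - <<'E'
from h import *
s,p,M,I,m=meas();print(m,M,s['joint_positions'])
E=np.array([.4807,-.2596,.2035]);print('to end (shares)',(E-p)@M/.25, 'tooly deg',np.degrees(np.arctan2(M[1,1],M[0,1])))
E
```

```text
(6.8, array([ 0.414 , -0.0081,  0.2033]), array([116.8]), array([ 415,    0,  124,   82, 6100], dtype=int32)) [[-0.258   0.9662  0.0001]
 [ 0.9662  0.258   0.    ]
 [-0.      0.0001 -1.    ]] [-0.5898 -0.1723  0.4551  2.0234  0.0789  1.274   0.0973]
to end (shares) [-1.0409 -0.0016 -0.0009] tooly deg 14.949083026193954
```

```bash
cat > sim.py <<'E'
import numpy as np
def sim(inc,y=.115,vy=0.,c=.02,slope=0.,tail=0.,lag=.04,v0=0.,dt=.002):
    """inc: tray moves along tray y per 0.1 s row (m). returns arrays t,y,vy"""
    v=np.r_[np.repeat(np.array(inc)/.1,int(round(.1/dt))),np.zeros(int(tail/dt))]
    a1=v0;a2=v0;out=[]
    for k,u in enumerate(v):
        a1+=(u-a1)*dt/(lag/2);n=a2+(a1-a2)*dt/(lag/2);a=(n-a2)/dt;a2=n
        f=.73*(9.81*(y/1.6-slope)-a);F=.73*9.81*c
        if abs(vy)<1e-4 and abs(f)<=F: vy=0.
        else:
            s=np.sign(vy) if abs(vy)>1e-4 else np.sign(f)
            nv=vy+(f-F*s)*dt
            vy=0. if vy*nv<0 and abs(f)<F else nv
        y+=vy*dt
        if y>.115:y=.115;vy=min(vy,0)
        out.append((k*dt+dt,y,vy))
    return np.array(out)
E
python3 - <<'E'
from sim import *
for v in(35,40,42,45,48,50):
    inc=-np.array([v*.3,v*.7,v,v,v,v*.3])/1000
    for c in(.01,.02,.03):
        o=sim(inc,c=c,tail=2);i=o[:,1].argmin();j=[int(x/.002) for x in(.5,.6,.7,.8,.9,1.0)]
        print(v,c,'min y %.3f at %.2f v %.2f'%(o[i,1],o[i,0],o[i,2]),np.round(o[j,1]*1000),np.round(o[j,2],2))
E
```

```text
35 0.01 min y 0.067 at 1.06 v -0.00 [115. 106.  92.  80.  72.  68.] [-0.   -0.12 -0.14 -0.1  -0.06 -0.02]
35 0.02 min y 0.077 at 0.96 v -0.00 [115. 107.  94.  83.  78.  77.] [-0.   -0.11 -0.13 -0.08 -0.03  0.01]
35 0.03 min y 0.084 at 0.89 v -0.00 [115. 107.  95.  86.  84.  85.] [-0.   -0.1  -0.11 -0.05  0.    0.02]
40 0.01 min y 0.039 at 1.28 v -0.00 [115. 104.  87.  71.  58.  49.] [-0.   -0.14 -0.18 -0.14 -0.11 -0.07]
40 0.02 min y 0.058 at 1.08 v -0.00 [115. 105.  89.  74.  65.  59.] [-0.   -0.13 -0.17 -0.12 -0.07 -0.03]
40 0.03 min y 0.069 at 0.98 v -0.00 [115. 105.  90.  77.  71.  69.] [-0.   -0.13 -0.15 -0.1  -0.04  0.  ]
42 0.01 min y 0.021 at 1.49 v -0.00 [115. 104.  85.  67.  53.  42.] [-0.   -0.15 -0.2  -0.16 -0.12 -0.1 ]
42 0.02 min y 0.048 at 1.15 v -0.00 [115. 104.  87.  70.  59.  52.] [-0.   -0.14 -0.18 -0.13 -0.09 -0.05]
42 0.03 min y 0.062 at 1.02 v -0.00 [115. 105.  88.  74.  65.  62.] [-0.   -0.14 -0.17 -0.11 -0.06 -0.01]
45 0.01 min y -0.209 at 2.60 v -0.42 [115. 103.  82.  62.  45.  31.] [-0.   -0.17 -0.22 -0.18 -0.15 -0.13]
45 0.02 min y 0.029 at 1.29 v -0.00 [115. 103.  84.  65.  51.  41.] [-0.   -0.16 -0.21 -0.16 -0.12 -0.08]
45 0.03 min y 0.049 at 1.10 v -0.00 [115. 104.  85.  68.  57.  51.] [-0.   -0.15 -0.19 -0.14 -0.09 -0.04]
48 0.01 min y -0.594 at 2.60 v -1.23 [115. 102.  79.  56.  37.  20.] [-0.   -0.18 -0.24 -0.21 -0.18 -0.16]
48 0.02 min y -0.004 at 1.67 v -0.00 [115. 102.  81.  60.  43.  30.] [-0.   -0.17 -0.23 -0.18 -0.15 -0.12]
48 0.03 min y 0.033 at 1.20 v -0.00 [115. 102.  82.  63.  49.  40.] [-0.   -0.17 -0.21 -0.16 -0.11 -0.07]
50 0.01 min y -0.851 at 2.60 v -1.77 [115. 101.  77.  53.  32.  13.] [-0.   -0.19 -0.26 -0.22 -0.2  -0.18]
50 0.02 min y -0.185 at 2.60 v -0.33 [115. 101.  79.  56.  38.  23.] [-0.   -0.18 -0.24 -0.2  -0.17 -0.14]
50 0.03 min y 0.019 at 1.30 v -0.00 [115. 102.  80.  59.  44.  33.] [-0.   -0.18 -0.23 -0.18 -0.13 -0.1 ]
```

carry_out(deltas=[{"hand": 0, "dp": [-0.06, 0, 0], "spin": 0}, {"hand": 0, "dp": [-0.2, 0, 0], "spin": 0}, {"hand": 0, "dp": [-0.38, 0, 0], "spin": 0}, {"hand": 0, "dp": [-0.56, 0, 0], "spin": 0}, {"hand": 0, "dp": [-0.74, 0, 0], "spin": 0}])

```text
time: 7.35
ee_pos: [0.4622, -0.1886, 0.2035]
eef_rot: [0.609, 0.793, 0.0, 0.001]
ft_force: [1.8, 0.9, -5.2]
width: 0.0154
grip_force: 60.0
```

carry_out(deltas=[{"hand": 0, "dp": [-0.18, 0, 0], "spin": 0}, {"hand": 0, "dp": [-0.36, 0, 0], "spin": 0}, {"hand": 0, "dp": [-0.42, 0, 0], "spin": 0}])

```text
time: 7.65
ee_pos: [0.4887, -0.2929, 0.203]
eef_rot: [0.61, 0.792, -0.002, 0.001]
ft_force: [-0.9, 0.3, -5.5]
width: 0.0154
grip_force: 60.0
```

```bash
cat >> h.py <<'E'
E=np.array([.4807,-.2596,.2035]);YD=np.array([-.258,.9662,0])
def run(n=2):
    for i in range(n):
        s,p,M,I,m=meas();d=p-E
        print('t %.2f tray_y %.1f across %.1f mm z %.4f'%(s['time'],d@YD*1000,d@M[:,1]*1000,p[2]),'roller',m and (m[2],m[3][:4]),'vel',s['joint_vel'][:1]);
    return I
E
python3 -c "
from h import *
run(2)"
```

```text
t 7.65 tray_y -34.3 across -0.7 mm z 0.2030 roller (array([99.5]), array([413,   0, 126, 113], dtype=int32)) vel [0.2919]
t 7.70 tray_y -34.8 across -0.9 mm z 0.2029 roller (array([91.5, 90.7]), array([413,  15, 123, 119], dtype=int32)) vel [-0.0512]
```

```bash
cat > pred.py <<'E'
import sys;from sim import *
def show(y,v,opts,cs=(.01,.02,.03),tail=1.5):
    for inc in opts:
        for c in cs:
            o=sim(np.array(inc)/1000,y=y/1000,vy=v,c=c,tail=tail);j=[min(int(x/.002),len(o)-1) for x in(.1,.2,.3,.4,.5,.7,.9,1.2,1.6)]
            print(inc,c,np.round(o[j,1]*1000).astype(int),'v',np.round(o[j,2],2))
E
python3 -c "
from pred import *
show(82,-.18,[[0,0],[5,5],[10,5],[10,10],[15,15]])"
```

```text
[0, 0] 0.01 [66 54 45 38 35 33 36 47 85] v [-0.14 -0.11 -0.08 -0.05 -0.03  0.01  0.02  0.06  0.14]
[0, 0] 0.02 [ 66  55  48  45  44  46  50  63 102] v [-0.13 -0.09 -0.05 -0.02  0.    0.01  0.03  0.06  0.15]
[0, 0] 0.03 [67 57 52 51 51 51 52 56 66] v [-0.12 -0.08 -0.03  0.    0.    0.    0.01  0.02  0.04]
[5, 5] 0.01 [63 48 37 30 25 20 21 23 30] v [-0.17 -0.14 -0.08 -0.06 -0.04 -0.01  0.    0.01  0.03]
[5, 5] 0.02 [64 49 40 36 35 35 36 39 48] v [-0.17 -0.13 -0.06 -0.03  0.    0.    0.01  0.01  0.03]
[5, 5] 0.03 [64 51 44 42 42 42 42 42 42] v [-0.16 -0.11 -0.04  0.    0.    0.    0.    0.    0.  ]
[10, 5] 0.01 [61 44 33 25 20 13 12 12 12] v [-0.21 -0.15 -0.09 -0.07 -0.05 -0.02  0.    0.    0.  ]
[10, 5] 0.02 [61 45 36 32 30 30 30 30 30] v [-0.2  -0.13 -0.06 -0.03 -0.    0.    0.    0.    0.  ]
[10, 5] 0.03 [62 47 40 38 38 38 38 38 38] v [-0.2  -0.12 -0.04 -0.    0.    0.    0.    0.    0.  ]
[10, 10] 0.01 [61 41 29 21 15  7  3  2  2] v [-0.21 -0.18 -0.09 -0.07 -0.05 -0.03 -0.01  0.    0.  ]
[10, 10] 0.02 [61 43 32 27 25 25 25 25 25] v [-0.2  -0.17 -0.07 -0.04 -0.01  0.    0.    0.    0.  ]
[10, 10] 0.03 [62 44 36 34 34 34 34 34 34] v [-0.2  -0.15 -0.04 -0.    0.    0.    0.    0.    0.  ]
[15, 15] 0.01 [ 59  35  21  13   6  -6 -16 -32 -65] v [-0.25 -0.22 -0.1  -0.08 -0.07 -0.05 -0.05 -0.06 -0.11]
[15, 15] 0.02 [59 37 25 19 15 14 14 14 14] v [-0.24 -0.21 -0.07 -0.05 -0.02  0.    0.    0.    0.  ]
[15, 15] 0.03 [59 38 28 25 25 25 25 25 25] v [-0.23 -0.19 -0.05 -0.01  0.    0.    0.    0.    0.  ]
```

carry_out(deltas=[{"hand": 0, "dp": [0.04, 0, 0], "spin": 0}, {"hand": 0, "dp": [0.08, 0, 0], "spin": 0}])

```text
time: 7.95
ee_pos: [0.4833, -0.2674, 0.2029]
eef_rot: [0.609, 0.793, 0.0, -0.0]
ft_force: [0.5, 1.3, -4.6]
width: 0.0159
grip_force: 60.0
```

```bash
python3 -c "
from h import *
run(3)"
```

```text
t 7.95 tray_y -8.2 across 0.5 mm z 0.2029 roller (array([36.6, 36.7]), array([411, 123, 114, 104], dtype=int32)) vel [-0.2397]
t 8.00 tray_y -6.3 across 1.1 mm z 0.2030 roller (array([28.9, 29.1]), array([411, 132, 112, 103], dtype=int32)) vel [0.0141]
t 8.05 tray_y -7.0 across 1.2 mm z 0.2032 roller (array([26.3, 26.9]), array([411, 136, 112, 102], dtype=int32)) vel [0.0194]
```

```bash
python3 -c "
from h import *
run(3)"
```

```text
t 8.10 tray_y -7.9 across 1.1 mm z 0.2035 roller (array([26.4, 26.5]), array([411, 136, 112, 103], dtype=int32)) vel [0.0194]
t 8.15 tray_y -8.7 across 0.8 mm z 0.2036 roller (array([26.6, 26.7]), array([411, 136, 112, 103], dtype=int32)) vel [0.0174]
t 8.20 tray_y -9.3 across 0.6 mm z 0.2036 roller (array([26.9, 27. ]), array([411, 136, 112, 103], dtype=int32)) vel [0.0138]
```

```bash
python3 -c "
from pred import *
show(27,0.0,[[30],[40],[15,15],[20,20],[22,22]],cs=(.01,.02,.025))"
```

```text
[30] 0.01 [13  8 11 13 14 18 22 30 51] v [-0.19  0.02  0.02  0.02  0.02  0.02  0.02  0.03  0.08]
[30] 0.02 [14 10 12 14 15 16 16 16 16] v [-0.19  0.03  0.02  0.01  0.01  0.    0.    0.    0.  ]
[30] 0.025 [14 10 13 15 15 15 15 15 15] v [-0.18  0.03  0.02  0.01  0.    0.    0.    0.    0.  ]
[40] 0.01 [8 1 3 4 5 5 5 5 5] v [-0.26  0.01  0.02  0.01  0.    0.    0.    0.    0.  ]
[40] 0.02 [9 2 5 6 6 6 6 6 6] v [-0.26  0.02  0.02  0.01  0.    0.    0.    0.    0.  ]
[40] 0.025 [9 3 5 6 7 7 7 7 7] v [-0.25  0.03  0.02  0.    0.    0.    0.    0.    0.  ]
[15, 15] 0.01 [ 21  12  12  16  20  28  38  61 115] v [-0.09 -0.08  0.03  0.04  0.04  0.04  0.06  0.1   0.  ]
[15, 15] 0.02 [21 14 15 20 24 31 38 50 80] v [-0.08 -0.06  0.05  0.04  0.04  0.03  0.04  0.05  0.11]
[15, 15] 0.025 [21 15 17 22 26 32 37 43 54] v [-0.08 -0.05  0.05  0.04  0.04  0.03  0.02  0.02  0.04]
[20, 20] 0.01 [18  6  5  8 10 15 20 28 47] v [-0.12 -0.11  0.03  0.03  0.03  0.02  0.02  0.03  0.07]
[20, 20] 0.02 [19  8  8 12 15 19 21 21 21] v [-0.12 -0.1   0.04  0.04  0.03  0.01  0.    0.    0.  ]
[20, 20] 0.025 [19  9  9 14 17 21 21 21 21] v [-0.11 -0.09  0.05  0.04  0.03  0.01  0.    0.    0.  ]
[22, 22] 0.01 [17  4  2  4  7 10 12 15 17] v [-0.14 -0.13  0.03  0.03  0.02  0.01  0.01  0.01  0.01]
[22, 22] 0.02 [18  5  5  8 11 14 14 14 14] v [-0.13 -0.11  0.04  0.03  0.02  0.01  0.    0.    0.  ]
[22, 22] 0.025 [18  6  6 10 13 16 16 16 16] v [-0.13 -0.11  0.05  0.04  0.02  0.    0.    0.    0.  ]
```

carry_out(deltas=[{"hand": 0, "dp": [0.16, 0, 0], "spin": 0}])

```text
time: 8.35
ee_pos: [0.4726, -0.2348, 0.2034]
eef_rot: [0.612, 0.791, -0.002, 0.001]
ft_force: [0.2, 0.2, -4.6]
width: 0.0156
grip_force: 60.0
```

```bash
python3 -c "
from h import *
run(6)"
```

```text
t 8.35 tray_y 26.0 across -1.7 mm z 0.2034 roller (array([20.]), array([408, 165, 112,  98], dtype=int32)) vel [-0.9461]
t 8.40 tray_y 34.7 across 0.1 mm z 0.2025 roller (array([12.9]), array([403, 160, 123,  97], dtype=int32)) vel [0.0331]
t 8.45 tray_y 33.9 across 1.1 mm z 0.2028 roller (array([14.4]), array([426, 155, 100,  91], dtype=int32)) vel [0.0391]
t 8.50 tray_y 32.1 across 1.0 mm z 0.2032 roller (array([16.4, 25.7]), array([418, 152, 103,  87], dtype=int32)) vel [0.035]
t 8.55 tray_y 30.6 across 0.6 mm z 0.2035 roller (array([19.4, 28.8]), array([414, 148, 102,  87], dtype=int32)) vel [0.0252]
t 8.60 tray_y 29.7 across 0.2 mm z 0.2035 roller (array([22.1, 30.5]), array([411, 144, 102,  89], dtype=int32)) vel [0.0162]
```

```bash
python3 -c "
from h import *
I=run(1);cv2.imwrite('pics/w3.png',I[:,:,::-1])
from pred import *
show(28,.055,[[20],[30],[40],[50],[50,20]],cs=(.01,.02,.03))"
```

```text
t 8.65 tray_y 29.2 across -0.1 mm z 0.2035 roller (array([23.7, 32.7]), array([408, 142, 101,  88], dtype=int32)) vel [0.0116]
[20] 0.01 [ 25  27  36  45  55  81 115 115 115] v [-0.07  0.07  0.09  0.1   0.11  0.16  0.    0.    0.  ]
[20] 0.02 [ 25  28  36  44  52  73 101 115 115] v [-0.07  0.08  0.08  0.08  0.09  0.12  0.17  0.    0.  ]
[20] 0.03 [ 25  28  36  43  49  63  80 115 115] v [-0.06  0.08  0.07  0.07  0.07  0.07  0.1   0.    0.  ]
[30] 0.01 [ 20  20  28  37  46  69 103 115 115] v [-0.14  0.07  0.08  0.09  0.1   0.14  0.2   0.    0.  ]
[30] 0.02 [ 20  21  29  37  44  62  86 115 115] v [-0.13  0.07  0.08  0.08  0.08  0.1   0.14  0.    0.  ]
[30] 0.03 [ 20  22  29  36  42  54  68  96 115] v [-0.13  0.08  0.07  0.07  0.06  0.06  0.07  0.12  0.  ]
[40] 0.01 [ 15  13  20  28  36  56  83 115 115] v [-0.21  0.07  0.08  0.08  0.09  0.11  0.16  0.    0.  ]
[40] 0.02 [ 15  14  21  28  35  50  68 108 115] v [-0.2   0.07  0.07  0.07  0.07  0.08  0.1   0.17  0.  ]
[40] 0.03 [ 15  15  22  29  34  44  53  69 105] v [-0.2   0.08  0.07  0.06  0.05  0.05  0.05  0.06  0.13]
[50] 0.01 [ 10   5  12  19  27  42  63 112 115] v [-0.28  0.06  0.07  0.07  0.07  0.09  0.12  0.21  0.  ]
[50] 0.02 [ 10   6  13  20  26  37  49  74 115] v [-0.28  0.07  0.07  0.06  0.06  0.06  0.07  0.1   0.  ]
[50] 0.03 [11  7 15 21 26 32 36 38 38] v [-0.27  0.07  0.07  0.05  0.04  0.03  0.01  0.    0.  ]
[50, 20] 0.01 [ 10  -4  -1   5  12  25  39  70 115] v [-0.28 -0.07  0.07  0.07  0.06  0.07  0.08  0.13  0.  ]
[50, 20] 0.02 [10 -3  1  8 15 26 35 52 88] v [-0.28 -0.06  0.08  0.07  0.06  0.05  0.05  0.06  0.13]
[50, 20] 0.03 [11 -2  3 11 18 27 32 35 35] v [-0.27 -0.05  0.09  0.07  0.06  0.04  0.02  0.    0.  ]
```

View pics/w3.png

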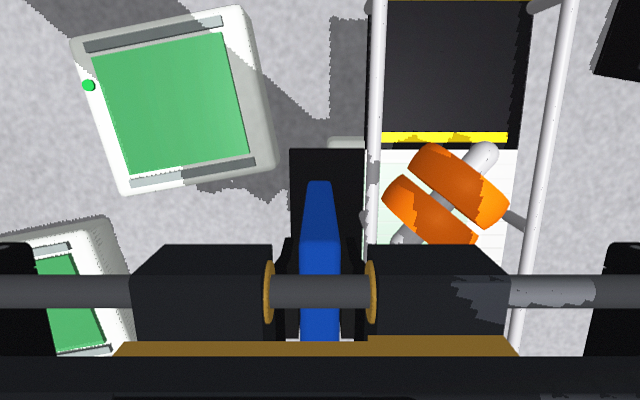

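The roller has yawed about 40° from the sharp jog and now sits at about (447,203), roughly y = +17 mm. I'll track its motion with both cameras.

```bash
cat >> h.py <<'E'
def both(n=3,save=None):
    for i in range(n):
        s,p,M=ee();I=camera('scene');C=cal('scene')
        B=[b for b in blobs(I,(5,150,60),(16,255,255),40)];b=max(B,key=lambda b:b[1][4])
        X=unproj(C,b[0],p[2]-.083+.040)[0];d=(X-p)@M
        J,q=camera('wrist'),cal('wrist')
        W=cv2.inRange(cv2.cvtColor(J,cv2.COLOR_RGB2HSV),(5,150,60),(16,255,255));ys,xs=np.where(W)
        # tray y,x of scene centroid
        print('t %.2f trayY %.1f across %.1f'%(s['time'],(p-E)@YD*1000,(p-E)@M[:,1]*1000),'scene roller y %.1f x %.1f'%(d[0]*1000,d[1]*1000-80),b[1][:5],'wrist bbox',xs.min(),ys.min(),xs.max(),ys.max(),len(xs))
    return I,J
E
python3 -c "
from h import *
I,J=both(2)
cv2.imwrite('pics/m.png',cv2.hconcat([cv2.resize(I[180:330,200:400,::-1],(400,300)),cv2.resize(J[100:260,340:560,::-1],(400,300))]))"
```

```text
t 8.70 trayY 29.0 across -0.2 scene roller y 7.2 x -17.0 [271 202   8  22 157] wrist bbox 381 142 508 244 6797
t 8.80 trayY 29.1 across -0.3 scene roller y 6.7 x -16.6 [271 202   8  22 159] wrist bbox 381 142 509 244 6791
```

View pics/m.png

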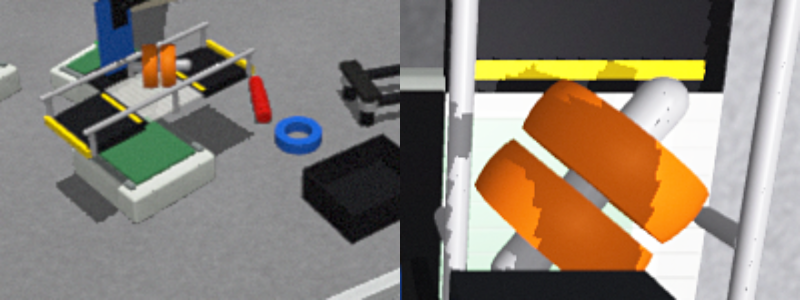

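```bash
cat >> h.py <<'E'
from scipy.optimize import minimize
def rmodel(x,y,yaw):
    t=np.linspace(0,2*np.pi,40);R=Rot.from_euler('z',yaw).as_matrix();out=[]
    for a,b in((-22,-2),(2,22)):
        c=np.concatenate([np.c_[np.full(40,u),30*np.cos(t),30*np.sin(t)] for u in(a,b)])
        out.append((c@R.T+[x,y,40-y*y/3200])/1000)
    return out
def rfit(J,p,M,x0=(0,18,.7)):
    C=cal('wrist');W=cv2.inRange(cv2.cvtColor(J,cv2.COLOR_RGB2HSV),(5,150,60),(16,255,255))>0
    W[244:]=0
    def cost(q):
        m=np.zeros(W.shape,np.uint8)
        for c in rmodel(*q):cv2.fillConvexPoly(m,cv2.convexHull(np.int32(np.round(proj(C,tray2world(c,p,M))*16))),1,shift=4)
        m[244:]=0;return float((W!=(m>0)).sum())
    best=min((minimize(cost,(x0[0]+i,x0[1]+j,x0[2]+k),method='Nelder-Mead',options=dict(initial_simplex=np.array([[0,0,0],[6,0,0],[0,6,0],[0,0,.2]])+np.array(x0)+[i,j,k])) for i in(-4,4) for j in(-5,5) for k in (-.15,.15)),key=lambda r:r.fun)
    return best.x,best.fun
def rpose(x0=(0,18,.7)):
    s,p,M=ee();J=camera('wrist');q,f=rfit(J,p,M,x0)
    print('t %.2f trayY %.1f across %.1f'%(s['time'],(p-E)@YD*1000,(p-E)@M[:,1]*1000),'roller x y yaw',np.round(q,2),f);return q,J
E
python3 -c "
from h import *
q,J=rpose((-5,18,.7));rpose(q)"
```

```text
t 8.90 trayY 29.3 across -0.2 roller x y yaw [-7.32 19.24  0.9 ] 1222.0
t 8.95 trayY 29.4 across -0.1 roller x y yaw [-7.37 19.19  0.9 ] 1237.0
```

carry_out(deltas=[{"hand": 0, "dp": [-0.004, 0, 0], "spin": 0}, {"hand": 0, "dp": [-0.012, 0, 0], "spin": 0}, {"hand": 0, "dp": [-0.024, 0, 0], "spin": 0}, {"hand": 0, "dp": [-0.04, 0, 0], "spin": 0}, {"hand": 0, "dp": [-0.06, 0, 0], "spin": 0}, {"hand": 0, "dp": [-0.084, 0, 0], "spin": 0}, {"hand": 0, "dp": [-0.112, 0, 0], "spin": 0}, {"hand": 0, "dp": [-0.144, 0, 0], "spin": 0}])

```text
time: 9.8
ee_pos: [0.4825, -0.2661, 0.2032]
eef_rot: [0.609, 0.793, 0.0, -0.0]
ft_force: [-0.4, 0.2, -5.1]
width: 0.0157
grip_force: 60.0
```

```bash
python3 -c "
from h import *
q=(-7,19,.9)
for i in range(5):q,J=rpose(q)"
```

```text
t 9.80 trayY -6.8 across 0.1 roller x y yaw [-7.75 17.92  0.91] 1085.0
t 9.85 trayY -8.1 across -0.3 roller x y yaw [-6.59 19.01  0.9 ] 1131.0
t 9.90 trayY -7.6 across -0.4 roller x y yaw [-5.01 17.97  0.91] 1216.0
t 9.95 trayY -6.9 across -0.3 roller x y yaw [-4.1  17.27  0.91] 1321.0
t 10.00 trayY -6.4 across -0.1 roller x y yaw [-3.48 16.53  0.91] 1360.0
```

```bash
python3 -c "
from h import *
q=(-3.5,16.5,.9)
for i in range(4):q,J=rpose(q)"
```

```text
t 10.05 trayY -6.0 across 0.0 roller x y yaw [-3.27 16.28  0.91] 1369.0
t 10.10 trayY -5.9 across 0.1 roller x y yaw [-3.31 15.97  0.9 ] 1385.0
t 10.15 trayY -5.8 across 0.2 roller x y yaw [-3.58 16.14  0.91] 1366.0
t 10.20 trayY -5.8 across 0.2 roller x y yaw [-3.48 16.02  0.91] 1359.0
```

The roller is at rest about 16 mm from the middle and the tray is 6 mm from its target. Holding and watching.

carry_out(deltas=[{"hand": 0, "dp": [0, 0, 0], "spin": 0}, {"hand": 0, "dp": [0, 0, 0], "spin": 0}, {"hand": 0, "dp": [0, 0, 0], "spin": 0}, {"hand": 0, "dp": [0, 0, 0], "spin": 0}, {"hand": 0, "dp": [0, 0, 0], "spin": 0}, {"hand": 0, "dp": [0, 0, 0], "spin": 0}, {"hand": 0, "dp": [0, 0, 0], "spin": 0}, {"hand": 0, "dp": [0, 0, 0], "spin": 0}, {"hand": 0, "dp": [0, 0, 0], "spin": 0}, {"hand": 0, "dp": [0, 0, 0], "spin": 0}])

```text
time: 11.25
ee_pos: [0.4823, -0.2655, 0.2033]
eef_rot: [0.609, 0.793, 0.0, -0.0]
ft_force: [-0.2, -0.3, -4.8]
width: 0.0157
grip_force: 60.0
```

```bash
python3 -c "
from h import *
q,J=rpose((-3.5,16,.9));I,J=both(1)
cv2.imwrite('pics/m2.png',cv2.hconcat([cv2.resize(I[180:330,200:400,::-1],(400,300)),cv2.resize(J[100:260,340:560,::-1],(400,300))]))"
```

```text
t 11.25 trayY -6.1 across 0.1 roller x y yaw [-3.41 15.96  0.91] 1379.0
t 11.30 trayY -6.1 across 0.1 scene roller y 13.1 x -6.7 [260 208  18  22 323] wrist bbox 387 146 514 247 6339
```

View pics/m2.png

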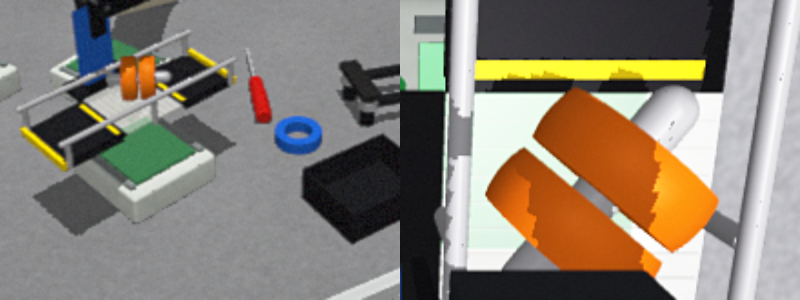

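The roller has not moved in 1 s. The scene camera puts it at y ≈ 13 mm and the wrist fit at 16 mm, and green glass shows through the window. Holding for the full time.

carry_out(deltas=[{"hand": 0, "dp": [0, 0, 0], "spin": 0}, {"hand": 0, "dp": [0, 0, 0], "spin": 0}, {"hand": 0, "dp": [0, 0, 0], "spin": 0}, {"hand": 0, "dp": [0, 0, 0], "spin": 0}, {"hand": 0, "dp": [0, 0, 0], "spin": 0}, {"hand": 0, "dp": [0, 0, 0], "spin": 0}, {"hand": 0, "dp": [0, 0, 0], "spin": 0}, {"hand": 0, "dp": [0, 0, 0], "spin": 0}, {"hand": 0, "dp": [0, 0, 0], "spin": 0}, {"hand": 0, "dp": [0, 0, 0], "spin": 0}, {"hand": 0, "dp": [0, 0, 0], "spin": 0}, {"hand": 0, "dp": [0, 0, 0], "spin": 0}, {"hand": 0, "dp": [0, 0, 0], "spin": 0}, {"hand": 0, "dp": [0, 0, 0], "spin": 0}, {"hand": 0, "dp": [0, 0, 0], "spin": 0}, {"hand": 0, "dp": [0, 0, 0], "spin": 0}, {"hand": 0, "dp": [0, 0, 0], "spin": 0}, {"hand": 0, "dp": [0, 0, 0], "spin": 0}, {"hand": 0, "dp": [0, 0, 0], "spin": 0}, {"hand": 0, "dp": [0, 0, 0], "spin": 0}])

```text
time: 13.4
ee_pos: [0.4824, -0.2655, 0.2033]
eef_rot: [0.609, 0.793, 0.0, 0.0]
ft_force: [-0.1, -0.4, -4.6]
width: 0.0155
grip_force: 60.0
```

```bash
python3 -c "
from h import *
q,J=rpose((-3.5,16,.9))
s,p,M=ee();w=tray2world([[0,0,.01],[-.05,-.137,.01],[.05,-.137,.01],[0,-.052,.009],[0,.052,.009]],p,M);print('window',w[0])
I=camera('side');C=cal('side');print(proj(C,w),proj(cal('scene'),w));
for n,m in(('side',I),('scene',camera('scene'))):
  for c,st,_ in blobs(m,(20,150,120),(32,255,255),15):print(n,c,st)
for c,st,m in blobs(I,(60,80,40),(90,255,255),300):
    X=unproj(C,np.argwhere(m)[:,::-1],.05)[:,:2];print(X.mean(0),st)
"
```

```text
t 13.40 trayY -6.1 across 0.1 roller x y yaw [-3.43 16.02  0.91] 1393.0
window [ 0.5596 -0.2449  0.1302]
[[383.3804 244.2927]
 [404.8398 288.965 ]
 [437.5287 270.4829]
 [397.1121 257.3158]
 [370.3491 232.5603]] [[266.727  230.2626]
 [211.6389 243.3461]
 [233.2713 261.5476]
 [250.5372 238.5593]
 [282.2024 222.9617]]
side [524.2616 231.7185] [496 223  60  18 302]
side [400.0635 256.4127] [390 251  21  12  63]
side [420.4734 280.8639] [405 271  33  21 169]
scene [137.2518 204.0214] [119 184  35  34 560]
scene [300.125  208.5625] [294 204  14   9  48]
scene [562.0127 226.0559] [538 211  51  31 948]
scene [245.2432 236.    ] [240 232  12   9  37]
scene [221.864 253.68 ] [210 243  24  23 125]
scene [256.2222 244.2778] [253 242   7   5  18]
[0.1561 1.168 ] [155  48  31  34 362]
[ 0.3324 -0.198 ] [ 263  254   57   44 1306]
[ 0.5362 -0.2719] [364 266  27  21 302]
[ 0.2293 -0.4276] [ 239  335   68   61 2144]
```

carry_out(deltas=[{"hand": 0, "dp": [0, 0, 0], "spin": 0}, {"hand": 0, "dp": [0, 0, 0], "spin": 0}, {"hand": 0, "dp": [0, 0, 0], "spin": 0}, {"hand": 0, "dp": [0, 0, 0], "spin": 0}, {"hand": 0, "dp": [0, 0, 0], "spin": 0}, {"hand": 0, "dp": [0, 0, 0], "spin": 0}, {"hand": 0, "dp": [0, 0, 0], "spin": 0}, {"hand": 0, "dp": [0, 0, 0], "spin": 0}, {"hand": 0, "dp": [0, 0, 0], "spin": 0}, {"hand": 0, "dp": [0, 0, 0], "spin": 0}, {"hand": 0, "dp": [0, 0, 0], "spin": 0}, {"hand": 0, "dp": [0, 0, 0], "spin": 0}, {"hand": 0, "dp": [0, 0, 0], "spin": 0}, {"hand": 0, "dp": [0, 0, 0], "spin": 0}, {"hand": 0, "dp": [0, 0, 0], "spin": 0}, {"hand": 0, "dp": [0, 0, 0], "spin": 0}, {"hand": 0, "dp": [0, 0, 0], "spin": 0}, {"hand": 0, "dp": [0, 0, 0], "spin": 0}, {"hand": 0, "dp": [0, 0, 0], "spin": 0}, {"hand": 0, "dp": [0, 0, 0], "spin": 0}])

```text
time: 15.55
ee_pos: [0.4823, -0.2655, 0.2032]
eef_rot: [0.609, 0.793, 0.0, -0.0]
ft_force: [0.5, 0.2, -5.1]
width: 0.0153
grip_force: 60.0
```

carry_out(deltas=[{"hand": 0, "dp": [0, 0, 0], "spin": 0}, {"hand": 0, "dp": [0, 0, 0], "spin": 0}, {"hand": 0, "dp": [0, 0, 0], "spin": 0}, {"hand": 0, "dp": [0, 0, 0], "spin": 0}, {"hand": 0, "dp": [0, 0, 0], "spin": 0}, {"hand": 0, "dp": [0, 0, 0], "spin": 0}, {"hand": 0, "dp": [0, 0, 0], "spin": 0}, {"hand": 0, "dp": [0, 0, 0], "spin": 0}, {"hand": 0, "dp": [0, 0, 0], "spin": 0}, {"hand": 0, "dp": [0, 0, 0], "spin": 0}, {"hand": 0, "dp": [0, 0, 0], "spin": 0}, {"hand": 0, "dp": [0, 0, 0], "spin": 0}, {"hand": 0, "dp": [0, 0, 0], "spin": 0}, {"hand": 0, "dp": [0, 0, 0], "spin": 0}, {"hand": 0, "dp": [0, 0, 0], "spin": 0}, {"hand": 0, "dp": [0, 0, 0], "spin": 0}, {"hand": 0, "dp": [0, 0, 0], "spin": 0}, {"hand": 0, "dp": [0, 0, 0], "spin": 0}, {"hand": 0, "dp": [0, 0, 0], "spin": 0}, {"hand": 0, "dp": [0, 0, 0], "spin": 0}])

```text
time: 17.55
ee_pos: [0.4823, -0.2655, 0.2033]
eef_rot: [0.609, 0.793, 0.0, -0.0]
ft_force: [0.0, 0.0, -5.2]
width: 0.0158
grip_force: 60.0
```

carry_out(deltas=[{"hand": 0, "dp": [0, 0, 0], "spin": 0}, {"hand": 0, "dp": [0, 0, 0], "spin": 0}, {"hand": 0, "dp": [0, 0, 0], "spin": 0}, {"hand": 0, "dp": [0, 0, 0], "spin": 0}, {"hand": 0, "dp": [0, 0, 0], "spin": 0}, {"hand": 0, "dp": [0, 0, 0], "spin": 0}, {"hand": 0, "dp": [0, 0, 0], "spin": 0}, {"hand": 0, "dp": [0, 0, 0], "spin": 0}, {"hand": 0, "dp": [0, 0, 0], "spin": 0}, {"hand": 0, "dp": [0, 0, 0], "spin": 0}, {"hand": 0, "dp": [0, 0, 0], "spin": 0}, {"hand": 0, "dp": [0, 0, 0], "spin": 0}, {"hand": 0, "dp": [0, 0, 0], "spin": 0}, {"hand": 0, "dp": [0, 0, 0], "spin": 0}, {"hand": 0, "dp": [0, 0, 0], "spin": 0}, {"hand": 0, "dp": [0, 0, 0], "spin": 0}, {"hand": 0, "dp": [0, 0, 0], "spin": 0}, {"hand": 0, "dp": [0, 0, 0], "spin": 0}, {"hand": 0, "dp": [0, 0, 0], "spin": 0}, {"hand": 0, "dp": [0, 0, 0], "spin": 0}])

```text
time: 19.55
ee_pos: [0.4824, -0.2655, 0.2033]
eef_rot: [0.609, 0.793, 0.0, -0.0]
ft_force: [-0.5, -0.6, -5.8]
width: 0.0154
grip_force: 60.0
```

carry_out(deltas=[{"hand": 0, "dp": [0, 0, 0], "spin": 0}, {"hand": 0, "dp": [0, 0, 0], "spin": 0}, {"hand": 0, "dp": [0, 0, 0], "spin": 0}, {"hand": 0, "dp": [0, 0, 0], "spin": 0}, {"hand": 0, "dp": [0, 0, 0], "spin": 0}, {"hand": 0, "dp": [0, 0, 0], "spin": 0}, {"hand": 0, "dp": [0, 0, 0], "spin": 0}, {"hand": 0, "dp": [0, 0, 0], "spin": 0}, {"hand": 0, "dp": [0, 0, 0], "spin": 0}, {"hand": 0, "dp": [0, 0, 0], "spin": 0}])

```text
time: 20.55
ee_pos: [0.4823, -0.2655, 0.2033]
eef_rot: [0.609, 0.793, 0.0, 0.0]
ft_force: [0.1, 0.4, -5.8]
width: 0.0156
grip_force: 60.0
```

```bash
python3 -c "
from h import *
q,J=rpose((-3.5,16,.9))
if abs(q[1]-16)<3: print(close_job())"
```

```text
t 20.55 trayY -6.2 across 0.0 roller x y yaw [-3.56 16.22  0.91] 1380.0
the job is handed in; nothing more can be done
None
```

I handed the job in at about 20.6 s, before any verdict came back: the tray is held level over the farthest scanner, about 6 mm off the glass centre, and the roller stayed at rest about 16 mm from the window's middle for the last 10 s, though yawed about 50° to the tray after one sharp jog.

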